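# Heft the canisters and sort full from empty

### The job

The two bare aluminium canisters on the bench look alike, but each may be filled (about half a kilogram) or empty (about 130 grams). Lift each one to feel what it weighs, then stand it upright in the rectangular steel tray if it is filled or in the round steel tray if it is empty; both may belong in the same tray.

Things in the scene. Friction and masses are not known exactly. Their poses are not given: they have to be found in the camera images.
- canister_a: One of two identical sealed bare-aluminium canisters: upright cylinder, 52 mm diameter, 78 mm tall, fluted cap. Origin at the centre of its underside, z up. Drawn afresh each time, whatever its name or place: empty about 0.13 kg (1.3 N) or filled about 0.53 kg (4.7 to 5.8 N); both may be filled, both empty, or one of each. Grip it 55 to 65 mm above its underside, from any side. Content may shift 3 mm.
- canister_b: One of two identical sealed bare-aluminium canisters: upright cylinder, 52 mm diameter, 78 mm tall, fluted cap. Origin at the centre of its underside, z up. Drawn afresh each time, whatever its name or place: empty about 0.13 kg (1.3 N) or filled about 0.53 kg (4.7 to 5.8 N); both may be filled, both empty, or one of each. Grip it 55 to 65 mm above its underside, from any side. Content may shift 3 mm.
- rect_tray: Rectangular open steel tray for filled canisters, fixed to the bench: 190 mm along its x, 120 mm along its y, 18 mm high, walls 4 mm, floor about 4 mm thick. Origin at the centre of its underside, z up. Both canisters fit side by side along its x, for example 45 mm either side of the centre.
- round_tray: Round open steel tray for empty canisters, fixed to the bench: 190 mm outer diameter, 18 mm high, walls 4 mm, floor 4 mm thick. Origin at the centre of its underside, z up. Both canisters fit side by side along its x, for example 45 mm either side of the centre.

How it is judged:
At the end, for the whole second after the job is handed in: Each canister stands upright (within about 8 degrees), at rest and released on the floor of the right tray: every filled one in the rectangular tray, every empty one in the round tray (((horizontal distance between canister_a and rect_tray below 0.085 m and z of canister_a in the frame of rect_tray below 0.012 m and contact force between canister_a and rect_tray above 3 N) or (horizontal distance between canister_a and round_tray below 0.085 m and z of canister_a in the frame of round_tray below 0.012 m and contact force between canister_a and round_tray between 0.4 and 3 N)) and angle between each of canister_a, canister_b's own z axis and vertical below 0.15 rad and linear speed of each of canister_a, canister_b below 0.03 m/s and ((horizontal distance between canister_b and rect_tray below 0.085 m and z of canister_b in the frame of rect_tray below 0.012 m and contact force between canister_b and rect_tray above 3 N) or (horizontal distance between canister_b and round_tray below 0.085 m and z of canister_b in the frame of round_tray below 0.012 m and contact force between canister_b and round_tray between 0.4 and 3 N))); the robot touches nothing.
It fails at once if canister_a tipped over (more than about 40 degrees) (angle between canister_a's own z axis and vertical above 0.7 rad).
It fails at once if canister_b tipped over (more than about 40 degrees) (angle between canister_b's own z axis and vertical above 0.7 rad).
It also fails if it takes over 72 s, if anything falls off the work surface, if the arm or the gripper's body presses on something with over 40 N, if the wrist force passes 120 N, or if a joint passes its speed limit or range.

### The arm

A 7-joint arm with a two-finger parallel gripper is mounted at the origin on a cart in front of the work surface, level with it; the furniture and walls round the work are solid. World frame = base frame: x ahead of the robot, y to its left, z up, the work surface at z = 0. Lengths are in m, angles in rad, forces in N, time in s.
With the tool pointing down it reaches from about 0.425 to 0.925 m from the base axis. Payload 6.8 kg.
Tool frame: the origin (TCP) lies midway between the tips of the shut fingers; the grasp point (between the pads) lies 19 mm behind it; x points along the fingers, y is the direction in which the jaws open and shut, and the axes are right-handed (so a half turn about x gives the same grasp; the last joint's range is limited). The gripper opens to 85 mm and grips with 20 to 120 N. Pads are 22 mm wide; open, the fingers measure 114 mm over their backs; the gripper's body (76 mm by 85 mm) begins 54 mm behind the grasp point. The pads swing forward as they close: fully open they stand 13 mm farther back than shut.
Start: joints at [-1.408, 0.477, 0.022, 1.555, -0.011, 1.109, -0.083], TCP at [0.181, 0.65, 0.231] pointing down, gripper open.
Joint ranges: [-2.96, 2.96], [-0.34, 2.1], [-1.41, 1.46], [0.24, 2.44], [-1.37, 4.51], [0.17, 1.92], [-2.96, 2.96]. Speed limits (rad/s): [2.39, 2.39, 3.14, 3.14, 3.14, 3.14, 3.14].

### API

Orientations are given as a rotation vector (axis times angle).
In Python, from bench import r, viewer, nets gives the robot as it stands.
- The arm moves only by the shell command python3 -m pendant 'ROWS' [FORCE]. ROWS is JSON, one flat list of numbers, 5 for each row, row after row: the finger opening in mm, from 0 to 85.4, then the shift along the tool's x, y, z in mm, then the turn about the tool's x in rad. A call has 1 to 20 rows; each row shifts and turns the commanded pose from where the row before left it, along the tool's axes as they then stand; what a row does not reach is not made up. A row lasts 1/8 s, in which the tool goes at most 62.5 mm and 10.7 degrees, less where a joint would pass 70% of its speed; a pose out of reach is approached as far as the arm can. A call with a gripper value outside its range is refused whole. The fingers move at their own pace and stop on an object; FORCE is the grip in N (left out, the last holds). Time passes only in rows, so rows that do not move let the fingers close. It gives the time, the measured TCP pose, the force and the opening at its end, in the units of the state.
- r.get_obs(): the state, without advancing time (a new reading comes with each control period).
- viewer.grab_frame(name): name is "scene" or "side" or "wrist"; returns (picture, depth): 420x560x3 uint8, red, green, blue; 420x560 float32, m along the optical axis (not along the pixel's ray), 0 where there is no reading.
- viewer.calibration(name): a dict with "mtx" (3x3 intrinsics, pixels), "world_to_cam" (4x4, takes a point from world to camera coordinates). Camera axes: x right, y up, looking along -z (the intrinsics and any distortion apply to the point x, -y, -z); pixel columns grow to the right and rows downward; lengths in m; the calibration is good to about 2 mm. A picture is of the moment at which its call begins: read the wrist's pose just before it. calibration takes no time and is no camera call; for the wrist camera it gives the pose at the moment of the call.
- r.hand_in(): hands the job in, once; it reports no verdict.
Trained networks look in the newest picture that a camera, given by its name, has taken for a name from the list of things; names that differ only in an ending like _2 or _b are one class to them, and where a whole thing is asked for, a point or a joint stands for the part that bears it (a point fixed in the world has none). Each returns a list of dicts, best first, with "score" (0 to 1); they miss things now and then, are a little off and sometimes report something else, mostly with a low value. They report only what shows in the picture. A call takes as long as a camera call.
- nets.look_for(name, camera): "location" ([x, y, z] in m, in world coordinates, good to about 4 mm: the middle of the surface that is visible of it).
- nets.silhouettes(name, camera): "mask" (420x560 bool, what is visible of it).
The state is a dict: "clock": time; "joints": joint angles; "qvel": joint speeds; "tau": joint torques, N m; "tcp_pos": TCP position; "orientation": TCP orientation; "contact_force": force on the tool from outside, world axes, zero at the start; "moment": the same for the moment, N m; "grip_width": finger opening in m.
Only numpy, scipy, OpenCV 4.12 (cv2) and the standard library are available. Lean on these libraries where they do the work, as an engineer would, in place of code of your own. Each camera call takes 0.05 s, during which the arm holds its last target. There are 200 camera calls.

## Working session

There is one attempt and no reset: what is moved stays moved. The work goes in short steps, Python scripts to look and compute and a shell command to move; the robot and the scene stay as the last step left them, time stands still between calls to the robot, and variables do not carry over. Pictures are saved under pics/ and viewed, about 8 in all and at most 12, crops included, and the job is handed in when it is done.

```bash
mkdir -p pics
cat > h.py <<'E'
from bench import r, viewer, nets
import numpy as np, cv2
from scipy.spatial.transform import Rotation as R
def st():
    o=r.get_obs(); print('t',o['clock'],'tcp',np.round(o['tcp_pos'],4),'F',np.round(o['contact_force'],2),'w',o['grip_width'])
    print('tool axes(cols)\n',np.round(R.from_rotvec(o['orientation']).as_matrix(),3)); return o
def cloud(cam,depth):
    c=viewer.calibration(cam);K=np.array(c['mtx']);T=np.linalg.inv(np.array(c['world_to_cam']))
    v,u=np.mgrid[:depth.shape[0],:depth.shape[1]]
    p=np.stack([(u-K[0,2])/K[0,0]*depth,-(v-K[1,2])/K[1,1]*depth,-depth],-1)
    return p@T[:3,:3].T+T[:3,3]
def tolocal(d):
    o=r.get_obs(); return 1000*R.from_rotvec(o['orientation']).as_matrix().T@np.array(d)
E
python3 - <<'E'
from h import *
st()
for cam in ('scene','side'):
    p,d=viewer.grab_frame(cam); cv2.imwrite(f'pics/{cam}0.png',p[...,::-1])
    c=viewer.calibration(cam); print(cam,[k for k in c])
    P=cloud(cam,d)
    for n in ('canister_a','rect_tray','round_tray'):
        for q in nets.look_for(n,cam): print(cam,n,np.round(q['location'],3),round(q['score'],2))
        for q in nets.silhouettes(n,cam):
            m=q['mask']&(d>0); X=P[m]; vv,uu=np.where(q['mask'])
            print('  mask',q['score'],m.sum(),q['mask'].sum(),'px',uu.mean().round(),vv.mean().round(), 'lo',np.percentile(X,2,0).round(3) if len(X) else 0,'hi',np.percentile(X,98,0).round(3) if len(X) else 0)
E
```

```text
t 0.0 tcp [0.1804 0.6498 0.2303] F [0.7  0.67 0.35] w 0.08534252409857998
tool axes(cols)
 [[-0.     0.267  0.964]
 [-0.002  0.964 -0.267]
 [-1.    -0.002  0.   ]]
scene ['mtx', 'world_to_cam']
scene canister_a [0.519 0.055 0.067] 0.97
scene canister_a [0.463 0.17  0.065] 0.71
  mask 0.79 829 832 px 262.0 206.0 lo [0.444 0.158 0.008] hi [0.489 0.202 0.08 ]
  mask 0.59 934 938 px 319.0 225.0 lo [0.509 0.046 0.005] hi [0.555 0.089 0.08 ]
scene rect_tray [ 0.439 -0.131  0.003] 0.67
  mask 0.64 7128 7142 px 348.0 334.0 lo [ 0.352 -0.19   0.002] hi [ 0.538 -0.069  0.019]
scene round_tray [0.483 0.342 0.003] 0.89
  mask 0.64 3552 3568 px 232.0 173.0 lo [0.4   0.254 0.002] hi [0.574 0.429 0.019]
side ['mtx', 'world_to_cam']
side canister_a [0.468 0.16  0.058] 0.95
side canister_a [0.525 0.053 0.053] 0.71
  mask 0.87 876 880 px 256.0 192.0 lo [0.445 0.158 0.003] hi [0.493 0.205 0.079]
  mask 0.85 958 963 px 291.0 219.0 lo [0.509 0.046 0.005] hi [0.554 0.085 0.079]
side rect_tray [ 0.443 -0.132  0.005] 0.75
  mask 0.56 6875 6913 px 255.0 307.0 lo [ 0.356 -0.194  0.002] hi [ 0.538 -0.067  0.018]
side round_tray [0.498 0.36  0.004] 0.88
  mask 0.88 1806 1811 px 258.0 171.0 lo [0.4   0.253 0.002] hi [0.572 0.431 0.018]
```

Run:
```python
from h import *
from scipy.optimize import least_squares
a=cv2.imread('pics/scene0.png');cv2.imwrite('pics/both.png',cv2.resize(np.hstack([a,cv2.imread('pics/side0.png')]),(800,300)))
for cam in ('scene','side'):
    p,d=viewer.grab_frame(cam); P=cloud(cam,d); print(cam,'cam at',np.linalg.inv(np.array(viewer.calibration(cam)['world_to_cam']))[:3,3].round(2))
    for q in nets.silhouettes('canister_a',cam)[:2]:
        X=P[q['mask']&(d>0)]; s=X[(X[:,2]>.01)&(X[:,2]<.055)]; t=X[X[:,2]>.074]
        f=least_squares(lambda c:np.hypot(s[:,0]-c[0],s[:,1]-c[1])-.026,X[:,:2].mean(0),loss='soft_l1',f_scale=.002)
        print('can',f.x.round(4),np.abs(f.fun).mean().round(4),'top',((t.min(0)+t.max(0))/2).round(4),'ztop',np.percentile(X[:,2],98).round(4))
    for n in ('rect_tray','round_tray'):
        q=nets.silhouettes(n,cam)[0]; X=P[q['mask']&(d>0)]; X=X[X[:,2]>.014]
        b=cv2.minAreaRect((X[:,:2]*1000).astype(np.float32)); print(n,b,cv2.minEnclosingCircle((X[:,:2]*1000).astype(np.float32)))
```

```text
scene cam at [ 0.17 -0.33  0.71]
can [0.5349 0.0725] 0.0006 top [0.5336 0.0708 0.0776] ztop 0.0799
can [0.4702 0.1845] 0.0006 top [0.4687 0.1824 0.0776] ztop 0.0801
rect_tray ((446.41241455078125, -128.50054931640625), (191.8892059326172, 120.53955078125), 5.250181674957275) ((445.3023681640625, -128.7023162841797), 110.51781463623047)
round_tray ((485.0221252441406, 340.206787109375), (187.09620666503906, 186.1457977294922), 4.240509510040283) ((485.26446533203125, 339.138671875), 95.67904663085938)
side cam at [ 0.42 -0.62  0.51]
can [0.5341 0.0731] 0.0008 top [0.5334 0.0708 0.0767] ztop 0.0787
rect_tray ((446.24664306640625, -128.8946533203125), (190.37623596191406, 122.57978057861328), 5.3445611000061035) ((445.94122314453125, -130.26698303222656), 110.303466796875)
round_tray ((475.95416259765625, 326.3504638671875), (222.15106201171875, 189.3899383544922), 56.56595993041992) ((489.381103515625, 309.3525085449219), 127.947265625)
```

View pics/scene0.png

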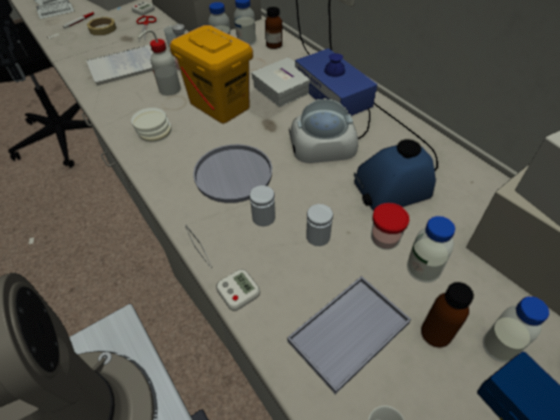

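View pics/side0.png

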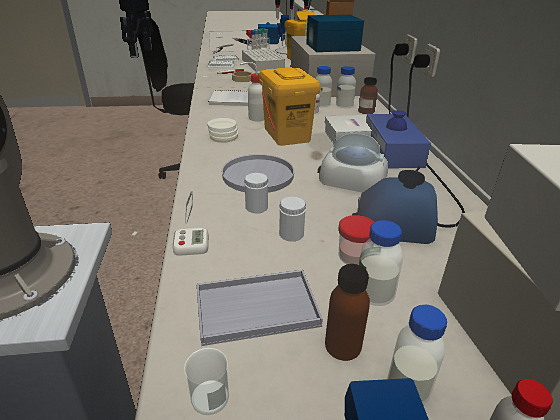

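Run:
```python
from h import *
Ps=[]
for cam in ('scene','side'):
    p,d=viewer.grab_frame(cam); Ps.append(cloud(cam,d)[d>0])
P=np.vstack(Ps)
Q=P[(P[:,2]>.025)&(P[:,2]<.6)&(P[:,0]>.15)&(P[:,0]<.8)&(P[:,1]>-.35)&(P[:,1]<.9)]
g={}
for x,y,z in Q:
    k=(int(x//.05),int(y//.05)); g.setdefault(k,[]).append(z)
print('max z cm; cols x from .15 step .05')
for j in range(17,-8,-1):
    print('%5.2f'%(j*.05),' '.join('%3d'%(100*np.percentile(g[(i,j)],98)) if len(g.get((i,j),[]))>3 else '  .' for i in range(3,16)))
c=nets.silhouettes('canister_a','side')
for q in c: print(q['score'],q['mask'].sum())
o=st()
for n,t in (('A',(.5345,.0725)),('B',(.470,.184))): print(n,tolocal([t[0]-o['tcp_pos'][0],t[1]-o['tcp_pos'][1],.037-o['tcp_pos'][2]]).round(1))
```

```text
max z cm; cols x from .15 step .05
 0.85   .   .   .   .   .   .   .   .  11  13   .  13  13
 0.80   .   .   .   .   .   .   .   .   .  13   .   6   .
 0.75   .   .   .   .   .   .  19  18   .   .   .   6   .
 0.70  34  34   .   .   .   .  19  14   .   .   .   .   .
 0.65  34  33   .   .   4   4   .  19  19  19  18   .   .
 0.60  38  38   .   .   4   4   .  19  20  20  19   5   5
 0.55  34   .   .   .   4   4   .  18  20  20  19   5   5
 0.50   .   .   .   .   .   .   .  18  19  19  18   5   5
 0.45   .   .   .   .   .   .   .   .   .   .   .   5   5
 0.40   .   .   .   .   .   .   .   .   .   .   .   .   .
 0.35   .   .   .   .   .   .   .   .   .   .   6   6   .
 0.30   .   .   .   .   .   .   .   .   .   5  11  11  11
 0.25   .   .   .   .   .   .   .   .   .   5  11  11  11
 0.20   .   .   .   .   .   .   8   .   .   .   7  10   8
 0.15   .   .   .   .   .   7   7   .   .   .   .   .   .
 0.10   .   .   .   .   .   .   .   .   .   .   6  10  12
 0.05   .   .   .   .   .   .   .   7   7   .   7  12  12
 0.00   .   .   .   .   .   .   .   7   .   7   7  10  10
-0.05   .   .   .   .   .   .   .   .   .   7   7   .   .
-0.10   .   .   .   .   .   .   .   .   .  13  13   .   .
-0.15   .   .   .   .   .   .   .   .   .  13  13   .  27
-0.20   .   .   .   .   .   .   .   .  11   .   .   .  29
-0.25   .   .   .   .   .   .   .  11  14   .   .   .  29
-0.30   .   .   .   6   6   .   .   .   .  14  14   .  28
-0.35   .   .   .   .   6   .   .   6   7  14  14   .  21
0.89 868
0.7 1106
t 1.25 tcp [0.1805 0.6504 0.2313] F [-0.53 -0.15 -0.28] w 0.08529432210283378
tool axes(cols)
 [[-0.     0.267  0.964]
 [ 0.     0.964 -0.267]
 [-1.     0.    -0.   ]]
A [ 194.3 -462.2  495.6]
B [ 194.3 -372.   403.7]
```

```bash
python3 -m pendant '[85,0,-15,17,0, 85,0,-31,34,0, 85,0,-31,34,0, 85,0,-31,34,0, 85,0,-31,34,0, 85,0,-31,34,0, 85,0,-31,34,0, 85,0,-31,34,0, 85,0,-31,34,0, 85,0,-31,34,0, 85,0,-31,34,0, 85,0,-31,34,0, 85,0,-16,13,0, 85,0,0,0,0, 85,0,0,0,0]' 30
python3 - <<'E'
from h import *
o=st()
p,d=viewer.grab_frame('wrist'); cv2.imwrite('pics/w1.png',p[...,::-1])
P=cloud('wrist',d)
for q in nets.silhouettes('canister_a','wrist'):
    X=P[q['mask']&(d>0)]; t=X[X[:,2]>np.percentile(X[:,2],98)-.004]
    print(q['score'],q['mask'].sum(),'top',(t[:,:2].min(0)+t[:,:2].max(0))/2,cv2.minEnclosingCircle((t[:,:2]*1000).astype(np.float32)))
print(tolocal([.470-o['tcp_pos'][0],.184-o['tcp_pos'][1],.037-o['tcp_pos'][2]]).round(1))
E
```

```text
clock: 3.12
tcp_pos: [0.4698, 0.1852, 0.2313]
orientation: [0.212, 1.561, -0.211]
contact_force: [0.1, 0.1, -0.6]
grip_width: 0.085
t 3.125 tcp [0.4698 0.1852 0.2313] F [ 0.06  0.08 -0.59] w 0.08501652540179847
tool axes(cols)
 [[-0.     0.266  0.964]
 [ 0.001  0.964 -0.266]
 [-1.     0.001 -0.   ]]
0.77 3277 top [0.46991624 0.18548675] ((469.7467041015625, 185.2810516357422), 26.10881233215332)
[194.3  -1.2   0.6]
```

```bash
python3 -m pendant '[85,20,0,0,0, 85,40,0,0,0, 85,40,0,0,0, 85,40,0,0,0, 85,30,0,0,0, 85,17,0,0,0, 85,7,0,0,0, 85,0,0,0,0, 85,0,0,0,0, 45,0,0,0,0, 45,0,0,0,0, 45,0,0,0,0, 45,0,0,0,0, 45,0,0,0,0, 45,0,0,0,0]' 40
python3 - <<'E'
from h import *
st()
E
```

```text
clock: 5.1
tcp_pos: [0.4708, 0.1842, 0.0383]
orientation: [0.213, 1.56, -0.212]
contact_force: [-2.1, -0.3, 8.8]
grip_width: 0.0509
t 5.1 tcp [0.4708 0.1842 0.0383] F [-2.15 -0.26  8.82] w 0.05094896363480619
tool axes(cols)
 [[ 0.001  0.268  0.964]
 [ 0.001  0.964 -0.268]
 [-1.     0.001  0.001]]
```

```bash
python3 -m pendant '[45,-5,0,0,0, 45,-15,0,0,0, 45,-30,0,0,0, 45,-30,0,0,0, 45,-20,0,0,0, 45,0,0,0,0, 45,0,0,0,0, 45,0,0,0,0, 45,0,0,0,0]'
python3 - <<'E'
from h import *
st()
p,d=viewer.grab_frame('side')
for i in range(3):
    viewer.grab_frame('wrist'); print(np.round(r.get_obs()['contact_force'],2))
o=r.get_obs(); c=[np.array([.485,.340]),np.array([.446,-.1285])]
a=np.radians(5.3); ex=np.array([np.cos(a),np.sin(a)])
for n,t in (('round+x',c[0]+[.045,0]),('round-x',c[0]-[.045,0]),('rect+',c[1]+.055*ex),('rect-',c[1]-.030*ex)):
    print(n,t.round(4),tolocal([*(t-o['tcp_pos'][:2]),0.0425-o['tcp_pos'][2]]).round(1))
E
```

```text
clock: 6.22
tcp_pos: [0.4699, 0.1837, 0.1366]
orientation: [0.212, 1.561, -0.213]
contact_force: [0.2, -0.6, -1.1]
grip_width: 0.0513
t 6.225 tcp [0.4699 0.1837 0.1366] F [ 0.18 -0.56 -1.08] w 0.051306476383025455
tool axes(cols)
 [[-0.001  0.268  0.964]
 [-0.001  0.964 -0.268]
 [-1.    -0.001 -0.001]]
[ 0.56 -0.58 -1.25]
[-0.02  0.96 -1.18]
[ 0.45 -0.27 -2.28]
round+x [0.53 0.34] [ 94.5 166.5  15.9]
round-x [0.44 0.34] [ 94.5 142.4 -70.9]
rect+ [ 0.5008 -0.1234] [  94.6 -287.8  111.7]
rect- [ 0.4161 -0.1313] [  94.7 -318.    32.2]
```

```bash
python3 -m pendant '[45,0,10,-5,0, 45,0,28,-13,0, 45,0,35,-16,0, 45,0,35,-16,0, 45,0,25,-12,0, 45,0,10,-5,0, 45,0,0,0,0, 45,20,0,0,0, 45,30,0,0,0, 45,24,0,0,0, 45,12,0,0,0, 45,5,0,0,0, 45,2,0,0,0, 45,0,0,0,0, 45,0,0,0,0]'
python3 - <<'E'
from h import *
st()
E
```

```text
clock: 8.3
tcp_pos: [0.4443, 0.3399, 0.0449]
orientation: [0.213, 1.56, -0.212]
contact_force: [0.6, -0.5, -1.1]
grip_width: 0.0511
t 8.3 tcp [0.4443 0.3399 0.0449] F [ 0.6  -0.46 -1.11] w 0.051103236092193784
tool axes(cols)
 [[ 0.001  0.267  0.964]
 [ 0.001  0.964 -0.267]
 [-1.     0.001  0.001]]
```

```bash
python3 -m pendant '[45,1,0,0,0, 45,1,0,0,0, 45,0.5,0,0,0, 45,0,0,0,0, 45,0,0,0,0]'
```

```text
clock: 8.93
tcp_pos: [0.4441, 0.3397, 0.0425]
orientation: [0.213, 1.56, -0.212]
contact_force: [-1.7, -1.2, 5.8]
grip_width: 0.0512
```

```bash
python3 -m pendant '[60,0,0,0,0, 66,0,0,0,0, 66,0,0,0,0, 66,-10,0,0,0, 66,-30,0,0,0, 66,-40,0,0,0, 66,-30,0,0,0, 85,0,-20,14,0, 85,0,-40,27,0, 85,0,-45,31,0, 85,0,-45,31,0, 85,0,-40,27,0, 85,0,-30,20,0, 85,0,-13,8,0, 85,0,0,0,0, 85,0,0,0,0]'
python3 - <<'E'
from h import *
o=st()
p,d=viewer.grab_frame('wrist')
P=cloud('wrist',d)
for q in nets.silhouettes('canister_a','wrist'):
    X=P[q['mask']&(d>0)]; t=X[X[:,2]>np.percentile(X[:,2],98)-.004]
    print(q['score'],q['mask'].sum(),cv2.minEnclosingCircle((t[:,:2]*1000).astype(np.float32)))
print(tolocal([.5345-o['tcp_pos'][0],.0725-o['tcp_pos'][1],.038-o['tcp_pos'][2]]).round(1))
p,d=viewer.grab_frame('scene'); cv2.imwrite('pics/s2.png',p[...,::-1])
E
```

```text
clock: 10.92
tcp_pos: [0.5335, 0.0749, 0.1518]
orientation: [0.211, 1.561, -0.21]
contact_force: [-0.6, 0.5, -0.4]
grip_width: 0.0852
t 10.925 tcp [0.5335 0.0749 0.1518] F [-0.6   0.46 -0.44] w 0.08515663596642327
tool axes(cols)
 [[-0.     0.265  0.964]
 [ 0.001  0.964 -0.265]
 [-1.     0.001 -0.001]]
0.81 5955 ((534.7979125976562, 73.35943603515625), 26.333515167236328)
[113.8  -2.1   1.7]
```

View pics/s2.png

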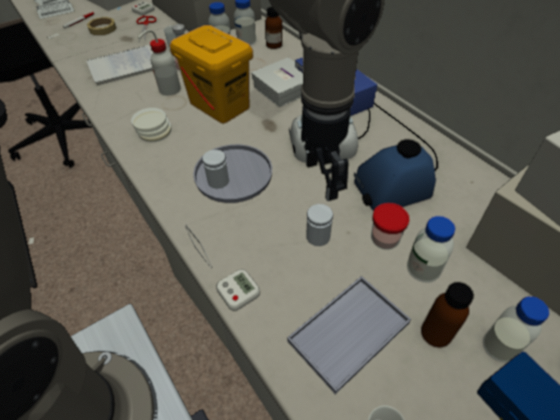

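The first canister stands in the round tray (pixel 215,168). The gripper is above the second one (319,224).

```bash
python3 -m pendant '[85,10,-2,1,0, 85,30,0,0,0, 85,35,0,0,0, 85,25,0,0,0, 85,10,0,0,0, 85,4,0,0,0, 85,0,0,0,0, 45,0,0,0,0, 45,0,0,0,0, 45,0,0,0,0, 45,0,0,0,0, 45,0,0,0,0, 45,0,0,0,0]' 60; python3 -m pendant '[45,-5,0,0,0, 45,-15,0,0,0, 45,-30,0,0,0, 45,-30,0,0,0, 45,-20,0,0,0, 45,0,0,0,0, 45,0,0,0,0, 45,0,0,0,0, 45,0,0,0,0]'
python3 - <<'E'
from h import *
st()
for i in range(4):
    viewer.grab_frame('wrist'); print(np.round(r.get_obs()['contact_force'],2))
o=r.get_obs(); c=[np.array([.485,.340]),np.array([.446,-.1285])]
for n,t in (('round+x',c[0]+[.046,0]),('rect',c[1]+[.015,0])):
    print(n,tolocal([*(t-o['tcp_pos'][:2]),0.0425-o['tcp_pos'][2]]).round(1))
E
```

```text
clock: 12.7
tcp_pos: [0.5349, 0.0709, 0.0389]
orientation: [0.213, 1.559, -0.212]
contact_force: [-2.1, 0.1, 8.1]
grip_width: 0.0504
clock: 13.82
tcp_pos: [0.5339, 0.0705, 0.137]
orientation: [0.212, 1.562, -0.213]
contact_force: [0.3, -0.3, -1.6]
grip_width: 0.0503
t 13.825 tcp [0.5339 0.0705 0.137 ] F [ 0.25 -0.26 -1.64] w 0.05025669794615988
tool axes(cols)
 [[-0.001  0.268  0.964]
 [-0.     0.964 -0.268]
 [-1.    -0.001 -0.001]]
[-0.01 -0.2  -0.38]
[ 0.17 -0.82 -1.85]
[-0.26  0.19 -1.61]
[-0.16  0.36 -0.52]
round+x [ 95.  258.8 -75.2]
rect [  95.1 -211.4  -17.3]
```

Run:
```python
from h import *
p,d=viewer.grab_frame('side'); cv2.imwrite('pics/s3.png',p[...,::-1]); P=cloud('side',d)
for q in nets.silhouettes('canister_a','side'):
    X=P[q['mask']&(d>0)]; print(q['score'].__round__(2),np.percentile(X,2,0).round(3),np.percentile(X,98,0).round(3))
```

```text
0.83 [0.508 0.044 0.101] [0.555 0.073 0.176]
0.69 [0.418 0.312 0.005] [0.468 0.355 0.083]
```

View pics/s3.png

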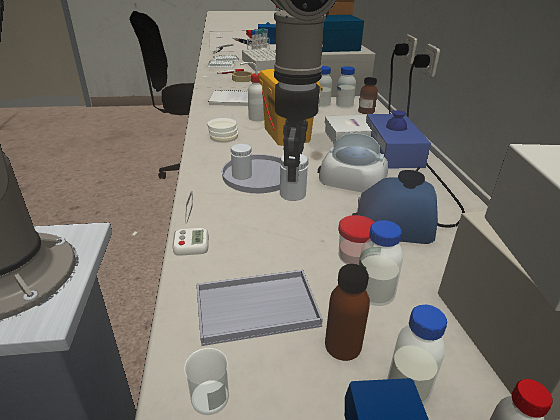

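The canister at (293,178) hangs 0.1 m above the bench and pulls about 1.2 N on the wrist, so it is empty too. It goes next to the first one.

```bash
python3 -m pendant '[45,0,14,-4,0, 45,0,35,-10,0, 45,0,42,-12,0, 45,0,42,-12,0, 45,0,42,-12,0, 45,0,42,-12,0, 45,0,28,-9,0, 45,0,14,-4,0, 45,0,0,0,0, 45,20,0,0,0, 45,30,0,0,0, 45,24,0,0,0, 45,12,0,0,0, 45,5,0,0,0, 45,2,0,0,0, 45,0,0,0,0, 45,0,0,0,0]'; python3 -m pendant '[45,0.5,0,0,0, 45,0.5,0,0,0, 45,0,0,0,0, 45,0,0,0,0]'
```

```text
clock: 16.25
tcp_pos: [0.5318, 0.3406, 0.0455]
orientation: [0.213, 1.559, -0.212]
contact_force: [0.6, -0.1, -2.0]
grip_width: 0.0505
clock: 16.75
tcp_pos: [0.5314, 0.3402, 0.0438]
orientation: [0.213, 1.56, -0.213]
contact_force: [0.4, 0.1, -1.5]
grip_width: 0.0503
```

```bash
python3 -m pendant '[45,0.5,0,0,0, 45,0.5,0,0,0, 45,0.5,0,0,0, 45,0,0,0,0, 45,0,0,0,0]'
```

```text
clock: 17.38
tcp_pos: [0.5314, 0.3403, 0.043]
orientation: [0.213, 1.56, -0.212]
contact_force: [-1.9, -1.9, 5.7]
grip_width: 0.0507
```

```bash
python3 -m pendant '[60,0,0,0,0, 66,0,0,0,0, 66,0,0,0,0, 66,-10,0,0,0, 66,-30,0,0,0, 66,-40,0,0,0, 66,-40,0,0,0, 66,-40,0,0,0, 66,0,0,0,0, 66,0,0,0,0]'
python3 - <<'E'
from h import *
st()
for cam in ('scene','side'):
    p,d=viewer.grab_frame(cam); cv2.imwrite(f'pics/{cam}4.png',p[...,::-1]); P=cloud(cam,d)
    for q in nets.silhouettes('canister_a',cam):
        X=P[q['mask']&(d>0)]; print(cam,q['score'].__round__(2),np.percentile(X,2,0).round(3),np.percentile(X,98,0).round(3))
a=cv2.imread('pics/scene4.png')[100:240,150:350];b=cv2.imread('pics/side4.png')[100:240,150:350]
cv2.imwrite('pics/fin.png',cv2.resize(np.hstack([a,b]),(800,280)))
E
```

```text
clock: 18.62
tcp_pos: [0.531, 0.3402, 0.2023]
orientation: [0.213, 1.561, -0.212]
contact_force: [0.6, -0.2, -0.2]
grip_width: 0.0659
t 18.625 tcp [0.531  0.3402 0.2023] F [ 0.64 -0.2  -0.21] w 0.06586102483993812
tool axes(cols)
 [[-0.     0.267  0.964]
 [ 0.     0.964 -0.267]
 [-1.     0.    -0.   ]]
scene 0.94 [0.505 0.313 0.01 ] [0.551 0.358 0.085]
scene 0.93 [0.418 0.313 0.008] [0.465 0.36  0.084]
side 0.98 [0.417 0.313 0.004] [0.468 0.362 0.083]
side 0.71 [0.504 0.313 0.004] [0.554 0.386 0.083]
```

View pics/fin.png

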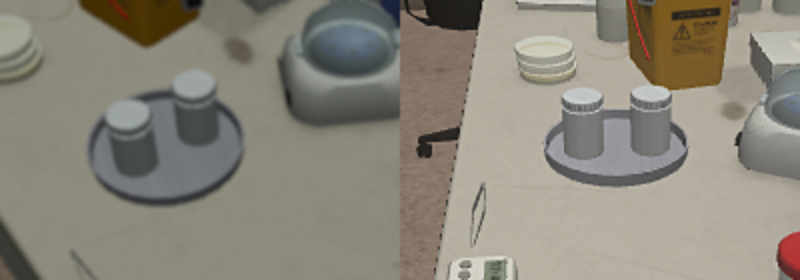

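Both stand upright in the round tray, clear of the wall and of each other. The gripper is clear of them.

```bash
python3 -c "
from h import *
r.hand_in()"
```

```text
the job is handed in; nothing more can be done
```

I put both canisters in the round tray, because both felt empty when lifted, and handed the job in at about 19 s of the 72 s allowed. Hand-in gives no verdict.

- **Weights:** with each canister hanging free, the wrist read about 1.1 to 2.3 N for the first and 0.4 to 1.9 N for the second. The readings scatter by about 0.6 N or more, but all are far below the 4.7 N of a filled one. In the side view, the second canister's underside was about 0.1 m above the bench during its weighing. For the first I relied on the gripper staying stopped at about 51 mm.
- **Final check:** after release, both cameras showed the canisters upright on the tray floor, tops at about 83 mm. They stand at about (0.444, 0.340) and (0.531, 0.340), roughly 41 and 46 mm either side of the tray centre.
- **Gripper:** it was open and raised, with the tool at 0.20 m and a wrist force of about 0.

No check failed or disagreed.

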